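# Centre-punch the recess of a mixer bracket

## Robot

A 7-joint arm with a two-finger parallel gripper is mounted at the origin on the work surface. World frame = base frame: x ahead of the robot, y to its left, z up, the work surface at z = 0. Lengths are in m, angles in degrees, forces in N, time in s.
With the tool pointing down it reaches from about 0.4 to 0.9 m from the base axis. Payload 5.5 kg.
Tool frame: the origin (TCP) lies on the front face of the gripper's body, between the roots of the fingers; the fingertips stand 66 mm ahead of it and the grasp point (between the pads) lies manip.hold_point_z ahead of it (manip.hold_point_z is the distance from the TCP to the grasp point, in m); z points along the fingers, y is the direction in which the jaws open and shut (so a half turn about z gives the same grasp; the last joint's range is limited). The gripper opens to 92 mm and grips with 3 to 60 N. Pads are 19 mm wide; open, the fingers measure 130 mm over their backs; the gripper's body (75 mm by 190 mm) begins 47 mm behind the grasp point.
Start: joints at [-53.216, 28.699, -24.465, 88.831, 12.651, 65.22, -12.049], TCP at [0.24, 0.604, 0.292] pointing down, gripper open.
Joint ranges: [-164.97, 164.97], [-17.58, 116.51], [-87.97, 89.64], [11.32, 138.91], [-80.73, 260.73], [10.89, 115.49], [-147.41, 147.41]. Speed limits (degrees/s): [147.25, 147.25, 180, 180, 180, 180, 180].

## Interface

Orientations are given as [roll, pitch, yaw] about the fixed x, y, z axes, in that order (R = Rz(yaw) Ry(pitch) Rx(roll)).
In Python, from workcell import manip, viewer, workorder gives the robot as it stands.
- The arm moves only by the tool move_arm, never from a script. Its argument "steps" is a list of rows, each a list of 6 numbers: the shift along the tool's x, y, z in units of 50 mm (1.0 is 50 mm), then the turn, a rotation vector about the tool's x, y, z in units of 6 degrees (1.0 is 6 degrees). A call has 1 to 20 rows; each row shifts and turns the commanded pose from where the row before left it, along the tool's axes as they then stand; what a row does not reach is not made up. A row lasts 1/10 s, in which the tool goes at most 50 mm and 8.59 degrees, less where a joint would pass 70% of its speed; a pose out of reach is approached as far as the arm can. A call is refused whole if a number of a shift passes 1 or a number of a turn 1, either way. A call with a gripper value outside its range is refused whole. "claw" is the opening in per cent of the stroke, from 0 (shut) to 100 (fully open), set as the call begins (left out, the last holds). The fingers move at their own pace and stop on an object; the grip force is fixed at half the most. Time passes only in rows, so rows that do not move let the fingers close. It gives the time, the measured TCP pose, the force and the opening at its end, in the units of the state.
- manip.get_state(): the state, without advancing time (a new reading comes with each control period).
- viewer.get_image(name): name is "scene" or "top" or "wrist"; returns a dict with "color" (384x512x3 uint8, red, green, blue), "depth" (384x512 float32, m along the optical axis (not along the pixel's ray), 0 where there is no reading), "fx", "fy", "cx", "cy" (pixels), "eye" and "orientation" of the camera in the world; the wrist camera has in their place "tool_from_camera" (4x4, takes a point from camera to tool coordinates, whose origin is the TCP and whose axes are the flange's). Camera axes: x right, y down, z forward; pixel columns grow to the right and rows downward; lengths in m; the calibration is good to about 2 mm. A picture is of the moment at which its call begins: read the wrist's pose just before it.
- workorder.sign_off(): hands the job in, once; it reports no verdict.
The state is a dict: "clock": time; "joint_pos": joint angles; "joint_velocities": joint speeds; "joint_torque": joint torques, N m; "position": TCP position; "tcp_rot": TCP orientation; "wrist_force": force on the tool from outside, world axes, zero at the start; "wrist_torque": the same for the moment, N m; "opening": opening from 0.0 (shut) to 1.0 (fully open).
Only numpy, scipy, OpenCV 4.12 (cv2) and the standard library are available. Lean on these libraries where they do the work, as an engineer would, in place of code of your own. Each camera call takes 0.05 s, during which the arm holds its last target. There are 200 camera calls.

## Task

Take the red automatic centre punch out of its orange stand, put its point down the middle of the round recess in the bracket blank clamped in the blue vise and press straight down, gently and slowly, until the hidden spring snaps, stopping there rather than driving the spent punch on against its stop or firing it anywhere else. Then lower it gently back into the stand, point down and fully home, let go, and leave the other things on the bench alone.

Things in the scene. Friction and masses are not known exactly. Their poses are not given: they have to be found in the camera images.
- punch_grip (a point): centre of the grip of the automatic centre punch (about 0.16 kg), a round tool standing upright and loose in the stand at the start. z axis: along the tool, away from the point. Red grip 20 mm in diameter, from 23 mm below this point (where the flange is) to 31 mm above it (end of the brass cap). While cocked, the point lies 101 mm below this point
- punch_flange (a point): middle of the underside of the punch's dark round flange, 32 mm in diameter and 6 mm thick, 29 mm below the grip centre. Finger tips may rest on its upper face and push it down. Below it a steel barrel, 16 mm in diameter and 36 mm long, then the nose, which stands 36 mm out of the barrel while cocked
- punch_nose: sliding steel nose, 8 mm in diameter, cone end 4 mm wide; origin at the very point, z along the tool towards the grip. Pressed in, it pushes back 3 N per mm until, at about 13 N and 4 mm, the hidden spring snaps: the nose jumps in to 6 mm and the force drops to 0-4 N, the point clear or barely touching. Spent, it stays in by 6 mm, cannot fire again, and pushes back 3 N per mm for 8 mm more, then is solid
- recess (a point): middle of the mouth of the round recess in the bracket blank, level with the blank's top face; z up. The recess is 15 mm in diameter with a flat copper-coloured bottom at an unknown depth, 2 to 20 mm below this point, to be felt. Blue lines cross around it; the two small dark drilled holes in the blank are not meant
- vise: low blue vise, fixed to the bench, 120 x 115 mm, origin under its centre on the bench, x along its jaws (a 40 mm screw sticks out towards -y). It holds the bracket blank: aluminium plate 110 x 57 x 24 mm, long side along x, top face 78 mm above the bench, 12 mm above the jaws. The recess lies 12 mm from the vise's centre towards +x
- stand: orange block, fixed to the bench, 66 x 66 x 90 mm on a dark 100 x 100 x 8 mm foot, with a 20 mm through hole down its middle; origin under its centre on the bench
- stand_mouth (a point): centre of the mouth of the stand's hole, 90 mm above the bench. When the punch is home its flange lies flat on the block and the grip centre is 29 mm above this point; the nose then hangs free
- done_bracket: loose finished aluminium bracket, 110 x 57 x 24 mm, lying flat; origin under its centre; bystander
- wrench: loose wrench, 170 mm, lying on the bench; bystander
- screwdriver: loose screwdriver, 190 mm, lying on the bench; bystander
- rotor_head: loose steel mixer rotor head, 52 mm diameter, 75 mm tall, standing; bystander
- beaker: loose glass beaker, 80 mm diameter, 110 mm tall; bystander
- amber_bottle: loose amber bottle, 68 mm diameter, 150 mm tall; bystander
- jar: loose white jar, 70 mm diameter, 80 mm tall; bystander
There are look-alikes about, which are no part of the job. Leave any purple look-alike of the part that bears punch_grip alone. Several things look just like the stand: the one meant starts nearest to the robot's base.

How it is judged:
By the outcome, as a careful person would: the job done as asked, in the order asked, and still so for the second after the job is handed in, with the robot touching nothing.
It also fails if it takes over 72 s, if anything falls off the work surface, if the arm or the gripper's body presses on something with over 40 N, if the wrist force passes 120 N, or if a joint passes its speed limit or range.

## Working session

There is one attempt and no reset: what is moved stays moved. The work goes in short steps, Python scripts to look and compute and a tool call to move; the robot and the scene stay as the last step left them, time stands still between calls to the robot, and variables do not carry over. Pictures are saved under pics/ and viewed, about 8 in all and at most 12, crops included, and the job is handed in when it is done.

Besides the shell and the picture viewer there is one more tool, called after "Emit:" in YAML: its name, and indented under it one key for each argument. move_arm: Moves the arm, as the interface text tells. Its arguments: {"type":"object","properties":{"steps":{"type":"array","items":{"type":"array","items":{"type":"number"}}},"claw":{"type":"number"}},"required":["steps"]}

```bash
mkdir -p pics; cat > h.py <<'E'
import numpy as np, cv2
from scipy.spatial.transform import Rotation as R
from workcell import manip, viewer, workorder
def rot(o):
    o=np.array(o,float)
    return o if o.shape==(3,3) else (R.from_euler('xyz',o,degrees=True).as_matrix() if o.size==3 else R.from_quat(o).as_matrix())
def grab(n,f=None):
    s=manip.get_state(); im=viewer.get_image(n)
    if n=='wrist':
        T=np.eye(4);T[:3,:3]=rot(s['tcp_rot']);T[:3,3]=s['position'];T=T@np.array(im['tool_from_camera']);im['Rw'],im['e']=T[:3,:3],T[:3,3]
    else: im['Rw'],im['e']=rot(im['orientation']),np.array(im['eye'])
    if f: cv2.imwrite('pics/'+f,im['color'][...,::-1])
    return im
def ray(im,u,v): return im['Rw']@np.array([(u-im['cx'])/im['fx'],(v-im['cy'])/im['fy'],1.])
def onplane(im,u,v,z):
    d=ray(im,u,v); return im['e']+d*(z-im['e'][2])/d[2]
def pt(im,u,v): return im['e']+ray(im,u,v)*im['depth'][int(v),int(u)]
def cloud(im):
    v,u=np.mgrid[:384,:512]
    d=np.stack([(u-im['cx'])/im['fx'],(v-im['cy'])/im['fy'],np.ones(u.shape)],-1)*im['depth'][...,None]
    return d@im['Rw'].T+im['e']
E
python3 - <<'E'
from h import *
print(manip.get_state(), manip.hold_point_z)
a=grab('top','top.png');b=grab('scene','scene.png')
for i in(a,b): print(i['e'],i['orientation'],i['fx'])
E
```

```text
{'clock': 0.0, 'joint_pos': array([-53.21703841,  28.75353662, -24.45417536,  88.89395711,
        12.65036155,  65.22003466, -12.0491484 ]), 'joint_velocities': array([-0.00751485,  0.01839443,  0.07809709, -0.08449296, -0.01082105,
       -0.02358886,  0.01040612]), 'joint_torque': array([ 3.51094841e-04, -5.66595519e+01, -5.81548691e+00, -2.79104304e+01,
       -6.86370372e-02,  3.11184302e-02,  1.90314454e-04]), 'position': array([0.24017641, 0.60335554, 0.29116444]), 'tcp_rot': array([-1.79886058e+02, -4.27823912e-03,  1.58301570e+02]), 'wrist_force': array([0.22153008, 0.78557584, 0.49178046]), 'wrist_torque': array([ 0.03145812, -0.0450003 ,  0.00584768]), 'opening': 0.9971062822497796} 0.0467
[0.45110172 0.00730769 1.51034373] [-1.77211706e+02  6.27861281e-02 -9.11122425e+01] 418.68498726508767
[1.16421301 0.30175754 1.04158885] [-143.71510907    0.84517429  116.63957491] 423.9759054776359
```

View pics/top.png

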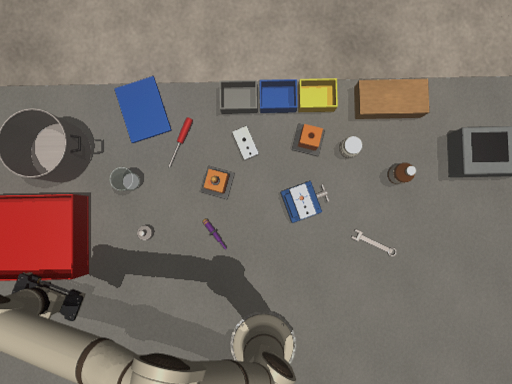

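View pics/scene.png

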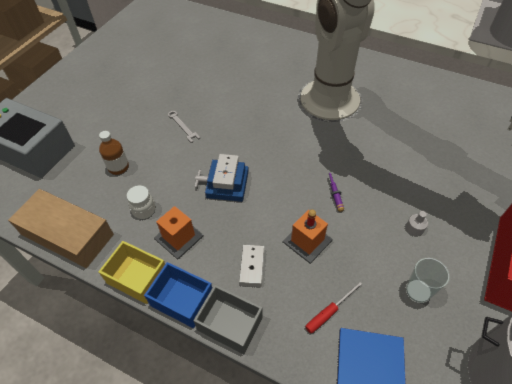

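Top view: the punch stands in the orange stand at about (216,181), the vise and blank are at (302,201), and the purple look-alike lies at (215,233). An empty stand at (311,137) is farther from the base. Next I'll measure these.

```bash
python3 - <<'E'
from h import *
im=grab('top');P=cloud(im);c=im['color'].astype(int)
hsv=cv2.cvtColor(im['color'],cv2.COLOR_RGB2HSV)
print('bench z',P[250,400],P[220,180])
# stand top: orange with z~0.09
Z=P[...,2]
for n,(u0,v0),m in [('stand',(216,181),(hsv[...,0]<14)&(hsv[...,1]>170)&(abs(Z-.09)<.012)),('punchhi',(216,181),(Z>.12)),('otherstand',(311,137),(abs(Z-.09)<.012)),('blank',(302,201),(abs(Z-.078)<.008)&(hsv[...,1]<90))]:
    w=np.zeros_like(m);w[v0-25:v0+25,u0-25:u0+25]=1;m=m&w
    v,u=np.nonzero(m)
    if len(u)<3: print(n,len(u));continue
    r=cv2.minAreaRect(np.c_[P[m][:,0],P[m][:,1]].astype(np.float32)*1000)
    print(n,len(u),P[m].mean(0).round(4),np.median(Z[m]),r)
big=np.hstack([cv2.resize(im['color'][a:a+60,b:b+60],(400,400),interpolation=cv2.INTER_CUBIC) for a,b in((151,186),(171,272))])
cv2.imwrite('pics/crop.png',big[...,::-1])
E
```

```text
bench z [ 0.32310982 -0.50189345 -0.0079476 ] [0.44658205 0.28888882 0.00086503]
stand 13 [0.5795 0.1713 0.0907] 0.08938084020534776 ((590.5923461914062, 171.5789031982422), (48.11125183105469, 10.485651016235352), 2.792311906814575)
punchhi 48 [0.5398 0.1056 0.5735] 0.15051259747298373 ((515.5105590820312, 85.43489074707031), (201.65521240234375, 18.563302993774414), 45.23799133300781)
otherstand 358 [ 0.7284 -0.1778  0.0902] 0.09041690483685594 ((728.6329345703125, -177.912109375), (66.37679290771484, 67.12579345703125), 74.84332275390625)
blank 527 [ 0.5045 -0.1449  0.0781] 0.07824795350884428 ((505.0467834472656, -145.09112548828125), (109.99466705322266, 57.55253601074219), 19.23419189453125)
```

View pics/crop.png

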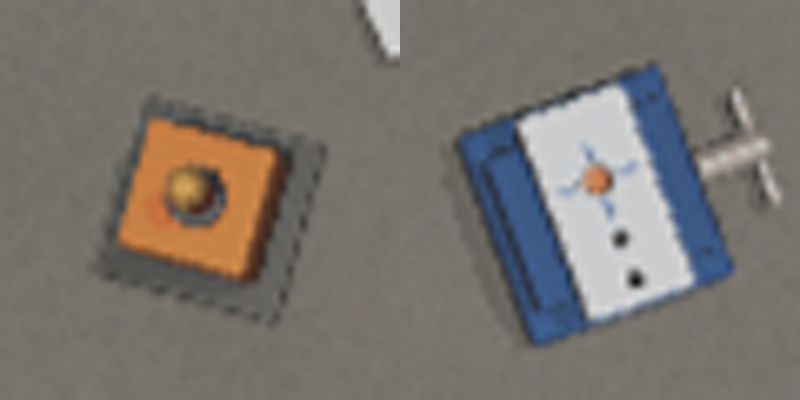

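```bash
cat >> h.py <<'E'
def plan(target,yaw=None):
    s=manip.get_state();M=rot(s['tcp_rot']);d=M.T@(np.array(target)-s['position'])
    print('pos',np.round(s['position'],4),'rot',np.round(s['tcp_rot'],2),'shift units',(d/.05).round(3))
    if yaw is not None: print('turn units',((M.T@rot([180,0,yaw])) is not None) and (R.from_matrix(M.T@rot([180,0,yaw])).as_rotvec(degrees=True)/6).round(3))
E
python3 - <<'E'
from h import *
im=grab('top');P=cloud(im)
print('cap',onplane(im,214.5,179.2,.15),'recess',onplane(im,301.7,198,.078))
hsv=cv2.cvtColor(im['color'],cv2.COLOR_RGB2HSV)
m=(hsv[...,0]<18)&(hsv[...,1]>150);m[:150]=0;m[212:]=0;m[:,:190]=0;m[:,245:]=0
v,u=np.nonzero(m);Q=P[m];k=abs(Q[:,2]-.09)<.01
print(len(u),k.sum(),np.percentile(Q[:,2],[5,25,50,75,95]))
print(cv2.minAreaRect(Q[k][:,:2].astype(np.float32)*1000))
c=onplane(im,214.5,179.2,.15)
plan([c[0],c[1],.29],158.3)
T=im['Rw'];w=viewer.get_image('wrist');print(w['tool_from_camera'])
E
```

```text
cap [0.57765159 0.14721844 0.15      ] recess [ 0.51394427 -0.14301879  0.078     ]
319 295 [0.07227127 0.08737717 0.08983464 0.09186969 0.09507803]
((580.3845825195312, 151.7938995361328), (65.56452178955078, 65.75082397460938), 74.18488311767578)
pos [0.2402 0.6036 0.2916] rot [-179.93   -0.    158.3 ] shift units [-9.645 -5.985  0.038]
turn units [-0.012 -0.001  0.   ]
[[ 6.09881378e-04 -9.51690238e-01 -3.07059145e-01  8.37996303e-02]
 [ 9.99999749e-01  4.70058136e-04  5.29316544e-04  4.29407322e-04]
 [-3.59409738e-04 -3.07059391e-01  9.51690287e-01 -9.34030407e-02]
 [ 0.00000000e+00  0.00000000e+00  0.00000000e+00  1.00000000e+00]]
```

Emit:
move_arm:
  steps:
    - [-0.3,-0.2,0,0,0,0]
    - [-0.6,-0.4,0,0,0,0]
    - [-0.6,-0.4,0,0,0,0]
    - [-0.6,-0.4,0,0,0,0]
    - [-0.6,-0.4,0,0,0,0]
    - [-0.6,-0.4,0,0,0,0]
    - [-0.6,-0.4,0,0,0,0]
    - [-0.6,-0.4,0,0,0,0]
    - [-0.6,-0.4,0,0,0,0]
    - [-0.6,-0.4,0,0,0,0]
    - [-0.6,-0.4,0,0,0,0]
    - [-0.6,-0.4,0,0,0,0]
    - [-0.6,-0.4,0,0,0,0]
    - [-0.6,-0.4,0,0,0,0]
    - [-0.6,-0.3,0,0,0,0]
    - [-0.6,-0.2,0,0,0,0]
    - [-0.3,-0.1,0,0,0,0]
    - [0,0,0,0,0,0]
    - [0,0,0,0,0,0]
  claw: 100

```text
clock: 2.15
position: [0.5744, 0.1485, 0.292]
tcp_rot: [180.0, -0.1, 158.3]
wrist_force: [-0.9, 0.6, -0.3]
opening: 1.001
```

```bash
python3 - <<'E'
from h import *
print(manip.get_state()['joint_pos'].round(1))
im=grab('wrist','w1.png');P=cloud(im)
m=(P[...,2]>.135)&(P[...,2]<.17)&(np.hypot(P[...,0]-.578,P[...,1]-.148)<.03)
print(m.sum(),P[m].mean(0),P[m].min(0),P[m].max(0))
hsv=cv2.cvtColor(im['color'],cv2.COLOR_RGB2HSV)
k=(abs(P[...,2]-.09)<.006)&(hsv[...,1]>120)&(np.hypot(P[...,0]-.578,P[...,1]-.148)<.06)
print('stand',cv2.minAreaRect(P[k][:,:2].astype(np.float32)*1000))
plan([.579,.149,.163],158.3)
E
```

```text
[ -6.8  21.6 -13.1  97.6   5.4  61.4  46.7]
533 [0.57662492 0.15343394 0.14785907] [0.56838184 0.14264764 0.13506662] [0.58859851 0.162808   0.15241779]
stand ((578.9751586914062, 152.621826171875), (66.08661651611328, 66.34442901611328), 73.53878021240234)
pos [0.574  0.1493 0.2921] rot [ 1.7998e+02 -9.0000e-02  1.5841e+02] shift units [-0.099  0.029  2.582]
turn units [ 0.004 -0.014  0.019]
```

View pics/w1.png

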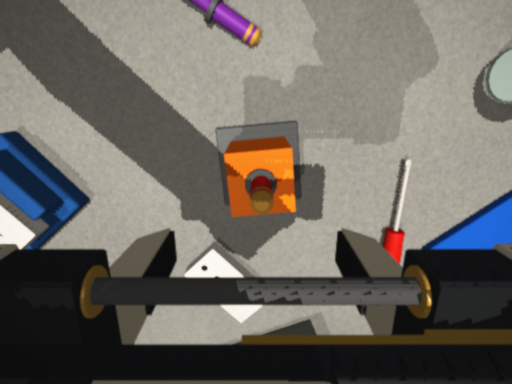

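Emit:
move_arm:
  steps:
    - [-0.06,0.1,0,0,0,0]
    - [0,0,0.2,0,0,0]
    - [0,0,0.4,0,0,0]
    - [0,0,0.4,0,0,0]
    - [0,0,0.4,0,0,0]
    - [0,0,0.3,0,0,0]
    - [0,0,0.2,0,0,0]
    - [0,0,0.1,0,0,0]
    - [0,0,0,0,0,0]
    - [0,0,0,0,0,0]

```text
clock: 3.2
position: [0.5805, 0.1514, 0.1928]
tcp_rot: [180.0, 0.0, 158.3]
wrist_force: [-0.1, 0.4, -0.6]
opening: 1.002
```

```bash
python3 - <<'E'
from h import *
im=grab('wrist','w2.png');P=cloud(im)
m=(P[...,2]>.14)&(P[...,2]<.16)&(np.hypot(P[...,0]-.578,P[...,1]-.153)<.02)
print(m.sum(),P[m].min(0),P[m].max(0))
plan([.5785,.1527,.1637],158.3)
E
```

```text
1245 [0.56841794 0.14281543 0.14002092] [0.5885971  0.16263276 0.15248337]
pos [0.5806 0.1514 0.1931] rot [1.7994e+02 7.0000e-02 1.5830e+02] shift units [0.049 0.007 0.587]
turn units [ 0.009  0.011 -0.001]
```

View pics/w2.png

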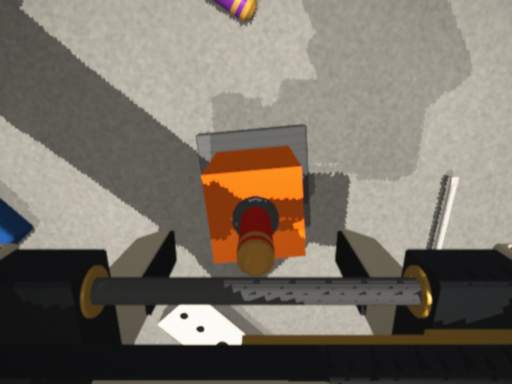

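The wrist view has the punch at (256,250), centred between the fingers. I'll lower the rest and close.

Emit:
move_arm:
  steps:
    - [0.05,0.01,0.1,0,0,0]
    - [0,0,0.2,0,0,0]
    - [0,0,0.15,0,0,0]
    - [0,0,0.09,0,0,0]
    - [0,0,0.04,0,0,0]
    - [0,0,0,0,0,0]
    - [0,0,0,0,0,0]

```text
clock: 3.95
position: [0.578, 0.1527, 0.1633]
tcp_rot: [180.0, 0.0, 158.3]
wrist_force: [0.3, -0.3, 0.9]
opening: 0.998
```

Emit:
move_arm:
  steps:
    - [0,0,0,0,0,0]
    - [0,0,0,0,0,0]
    - [0,0,0,0,0,0]
    - [0,0,0,0,0,0]
    - [0,0,0,0,0,0]
    - [0,0,0,0,0,0]
    - [0,0,0,0,0,0]
    - [0,0,0,0,0,0]
    - [0,0,0,0,0,0]
    - [0,0,0,0,0,0]
    - [0,0,0,0,0,0]
    - [0,0,0,0,0,0]
  claw: 0

```text
clock: 5.15
position: [0.5779, 0.1526, 0.1632]
tcp_rot: [-180.0, -0.0, 158.3]
wrist_force: [0.4, 0.2, 0.1]
opening: 0.21
```

```bash
python3 - <<'E'
from h import *
s=manip.get_state();print(s['wrist_force'],s['opening']*92)
plan([.5785,.1527,.1637],158.3)
E
```

```text
[0.3650795  0.21336187 0.12993162] 19.336732007650376
pos [0.5779 0.1526 0.1632] rot [-180.     -0.    158.29] shift units [-0.011  0.007 -0.01 ]
turn units [-0.001 -0.    -0.001]
```

Emit:
move_arm:
  steps:
    - [0,0,-0.05,0,0,0]
    - [0,0,-0.15,0,0,0]
    - [0,0,-0.2,0,0,0]
    - [0,0,-0.2,0,0,0]
    - [0,0,-0.3,0,0,0]
    - [0,0,-0.3,0,0,0]
    - [0,0,-0.3,0,0,0]
    - [0,0,-0.3,0,0,0]
    - [0,0,-0.3,0,0,0]
    - [0,0,-0.2,0,0,0]
    - [0,0,-0.1,0,0,0]
    - [0,0,0,0,0,0]

```text
clock: 6.35
position: [0.5782, 0.1527, 0.284]
tcp_rot: [180.0, 0.1, 158.3]
wrist_force: [0.1, -0.6, -2.2]
opening: 0.212
```

Emit:
move_arm:
  steps:
    - [-0.05,-0.1,0,0,0,0]
    - [-0.05,-0.2,0,0,0,0]
    - [-0.1,-0.4,0,0,0,0]
    - [-0.1,-0.4,0,0,0,0]
    - [-0.12,-0.5,0,0,0,0]
    - [-0.12,-0.5,0,0,0,0]
    - [-0.12,-0.5,0,0,0,0]
    - [-0.12,-0.5,0,0,0,0]
    - [-0.12,-0.5,0,0,0,0]
    - [-0.12,-0.5,0,0,0,0]
    - [-0.12,-0.5,0,0,0,0]
    - [-0.1,-0.4,0,0,0,0]
    - [-0.1,-0.4,0,0,0,0]
    - [-0.1,-0.3,0,0,0,0]
    - [-0.1,-0.15,0,0,0,0]
    - [-0.08,-0.09,0,0,0,0]
    - [0,0,0,0,0,0]
    - [0,0,0,0,0,0]
    - [0,0,0,0,0,0]

```text
clock: 8.25
position: [0.5435, -0.1521, 0.2831]
tcp_rot: [180.0, -0.0, 158.4]
wrist_force: [-0.1, 0.3, -2.0]
opening: 0.214
```

```bash
python3 - <<'E'
from h import *
s=manip.get_state();print(s['wrist_force'],s['opening']*92,s['joint_pos'].round(1))
im=grab('wrist','w3.png');P=cloud(im)
plan([.516,-.142,.25],158.3)
hsv=cv2.cvtColor(im['color'],cv2.COLOR_RGB2HSV)
m=((hsv[...,0]<20)&(hsv[...,1]>90)&(np.hypot(P[...,0]-.516,P[...,1]+.142)<.03)).astype(np.uint8)
n,l,st,ce=cv2.connectedComponentsWithStats(m)
for i in range(1,n):
    if st[i,4]>8: print(st[i],ce[i],onplane(im,*ce[i],.078),pt(im,*ce[i]),np.percentile(P[l==i][:,2],[5,50,95]))
k=(abs(P[...,2]-.078)<.005)&(hsv[...,1]<70)&(np.hypot(P[...,0]-.505,P[...,1]+.145)<.07)
print('blank',k.sum(),cv2.minAreaRect(P[k][:,:2].astype(np.float32)*1000),np.median(P[k][:,2]))
E
```

```text
[-0.10827729  0.26376308 -2.04178116] 19.65156774623531 [ 17.7  18.8  -5.9 102.5   2.2  58.9  79.4]
pos [ 0.5434 -0.1522  0.2831] rot [ 1.7998e+02 -2.0000e-02  1.5839e+02] shift units [ 0.585 -0.013  0.663]
turn units [ 0.004 -0.003  0.015]
[248 141  14  13 150] [254.65333333 147.11333333] [ 0.51303396 -0.14015764  0.078     ] [ 0.51443764 -0.14072907  0.06914041] [0.06781574 0.06893815 0.07721414]
[ 234  230   44   48 1750] [255.336      255.73085714] [ 0.62427031 -0.18343584  0.078     ] [ 0.53612547 -0.14866756  0.24398679] [0.21862294 0.24263722 0.26046107]
[211 265  10  54 366] [214.85245902 291.72677596] [ 0.65028546 -0.24336239  0.078     ] [ 0.51034278 -0.1505025   0.30438007] [0.29447908 0.3030505  0.30610074]
[291 265  10  54 361] [296.09972299 292.4598338 ] [ 0.68533184 -0.15754877  0.078     ] [ 0.51858083 -0.12972111  0.30469711] [0.29476284 0.30284077 0.30617395]
[233 304  46   6 131] [254.98473282 305.47328244] [ 0.68453241 -0.20770736  0.078     ] [ 0.52147787 -0.14301764  0.3004817 ] [0.27060589 0.30001272 0.30191572]
[ 138  328  226   18 1716] [259.12179487 338.32750583] [ 0.73034916 -0.22047962  0.078     ] [ 0.52359586 -0.14267606  0.31126166] [0.30792256 0.3115217  0.31350669]
blank 6565 ((503.19085693359375, -144.59742736816406), (110.23050689697266, 57.21223068237305), 19.000844955444336) 0.07904672211203906
```

View pics/w3.png

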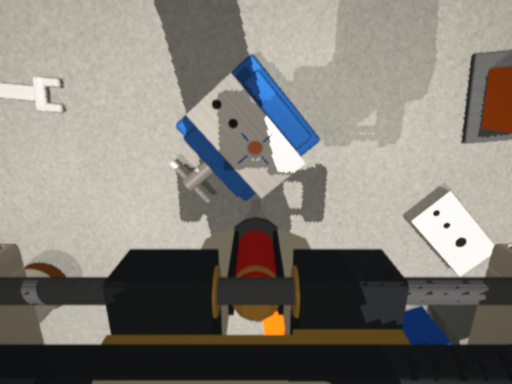

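Emit:
move_arm:
  steps:
    - [0.1,0,0,0,0,0]
    - [0.2,0,0,0,0,0]
    - [0.2,0,0,0,0,0]
    - [0.13,0,0,0,0,0]
    - [0,0,0.2,0,0,0]
    - [0,0,0.3,0,0,0]
    - [0,0,0.26,0,0,0]
    - [0,0,0.1,0,0,0]
    - [0,0,0.1,0,0,0]
    - [0,0,0,0,0,0]
    - [0,0,0,0,0,0]
    - [0,0,0,0,0,0]

```text
clock: 9.5
position: [0.5145, -0.1417, 0.2357]
tcp_rot: [180.0, 0.1, 158.3]
wrist_force: [-0.7, 0.3, -2.4]
opening: 0.213
```

```bash
python3 - <<'E'
from h import *
s=manip.get_state();print(s['wrist_force'],s['wrist_torque'])
plan([.514,-.1407,.214],158.3)
b=grab('scene');w=grab('wrist')
def proj(im,p):
    q=im['Rw'].T@(np.array(p)-im['e']);return q[:2]/q[2]*im['fx']+[im['cx'],im['cy']]
x,y=s['position'][:2]
for n,p in(('tip',[x,y,s['position'][2]-.145]),('flange',[x,y,s['position'][2]-.0442-.029]),('recess',[.5145,-.1407,.078])):print(n,proj(b,p))
a=cv2.resize(b['color'][110:210,180:280],(600,600),interpolation=cv2.INTER_CUBIC)
cv2.imwrite('pics/s4.png',a[...,::-1])
E
```

```text
[-0.70908254  0.28978235 -2.37430969] [-0.0008073   0.02130962 -0.02350462]
pos [ 0.5145 -0.1417  0.2357] rot [1.7999e+02 6.0000e-02 1.5830e+02] shift units [0.017 0.015 0.434]
turn units [0.001 0.009 0.   ]
tip [224.23627969 168.08831802]
flange [222.30107179 151.60221976]
recess [224.86123972 170.97206112]
```

View pics/s4.png

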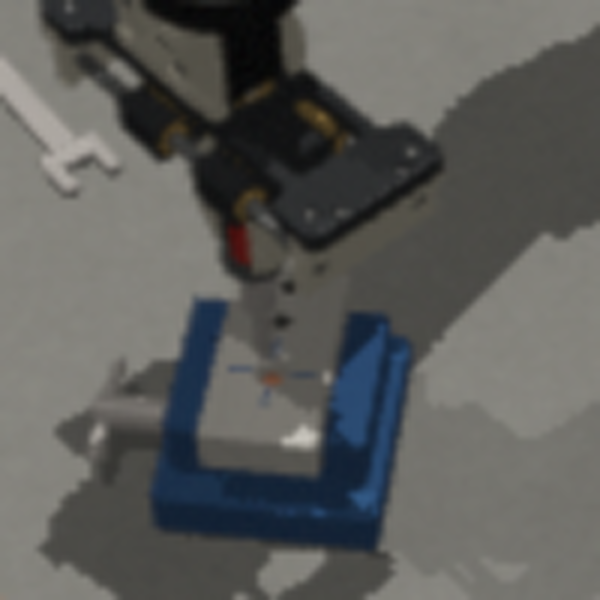

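Emit:
move_arm:
  steps:
    - [0.02,0.015,0,0,0,0]
    - [0,0,0.1,0,0,0]
    - [0,0,0.1,0,0,0]
    - [0,0,0.05,0,0,0]
    - [0,0,0.03,0,0,0]
    - [0,0,0.02,0,0,0]
    - [0,0,0.02,0,0,0]
    - [0,0,0,0,0,0]

```text
clock: 10.4
position: [0.5134, -0.1406, 0.2191]
tcp_rot: [180.0, -0.0, 158.3]
wrist_force: [-0.3, 0.0, -2.2]
opening: 0.213
```

Emit:
move_arm:
  steps:
    - [0,0,0.01,0,0,0]
    - [0,0,0.01,0,0,0]
    - [0,0,0.01,0,0,0]
    - [0,0,0.01,0,0,0]
    - [0,0,0,0,0,0]

```text
clock: 10.9
position: [0.5134, -0.1405, 0.2171]
tcp_rot: [180.0, -0.0, 158.3]
wrist_force: [0.7, -0.2, -2.2]
opening: 0.211
```

Emit:
move_arm:
  steps:
    - [0,0,0.01,0,0,0]
    - [0,0,0.01,0,0,0]
    - [0,0,0.01,0,0,0]
    - [0,0,0.01,0,0,0]
    - [0,0,0,0,0,0]

```text
clock: 11.4
position: [0.5133, -0.1405, 0.2151]
tcp_rot: [-180.0, -0.0, 158.3]
wrist_force: [0.2, 0.4, -2.2]
opening: 0.212
```

Emit:
move_arm:
  steps:
    - [0,0,0.01,0,0,0]
    - [0,0,0.01,0,0,0]
    - [0,0,0.01,0,0,0]
    - [0,0,0,0,0,0]

```text
clock: 11.8
position: [0.5133, -0.1406, 0.2136]
tcp_rot: [-180.0, -0.0, 158.3]
wrist_force: [0.5, 0.6, -2.5]
opening: 0.212
```

Emit:
move_arm:
  steps:
    - [0,0,0.01,0,0,0]
    - [0,0,0.01,0,0,0]
    - [0,0,0,0,0,0]

```text
clock: 12.1
position: [0.5135, -0.1406, 0.2128]
tcp_rot: [180.0, 0.0, 158.3]
wrist_force: [-0.4, 0.8, -0.9]
opening: 0.212
```

Emit:
move_arm:
  steps:
    - [0,0,0.01,0,0,0]
    - [0,0,0.01,0,0,0]
    - [0,0,0,0,0,0]

```text
clock: 12.4
position: [0.5136, -0.1406, 0.2119]
tcp_rot: [180.0, 0.0, 158.3]
wrist_force: [-0.9, -0.8, 1.4]
opening: 0.209
```

Emit:
move_arm:
  steps:
    - [0,0,0.01,0,0,0]
    - [0,0,0.01,0,0,0]
    - [0,0,0,0,0,0]

```text
clock: 12.7
position: [0.5136, -0.1406, 0.211]
tcp_rot: [180.0, 0.0, 158.3]
wrist_force: [-0.4, 0.7, 4.1]
opening: 0.211
```

Emit:
move_arm:
  steps:
    - [0,0,0.01,0,0,0]
    - [0,0,0.01,0,0,0]
    - [0,0,0,0,0,0]

```text
clock: 13.0
position: [0.5137, -0.1406, 0.2102]
tcp_rot: [180.0, 0.0, 158.3]
wrist_force: [-1.4, 0.1, 5.8]
opening: 0.209
```

Emit:
move_arm:
  steps:
    - [0,0,0.005,0,0,0]
    - [0,0,0.005,0,0,0]
    - [0,0,0.005,0,0,0]
    - [0,0,0,0,0,0]

```text
clock: 13.4
position: [0.5138, -0.1406, 0.2096]
tcp_rot: [180.0, 0.1, 158.3]
wrist_force: [-0.6, -0.3, 7.7]
opening: 0.212
```

Emit:
move_arm:
  steps:
    - [0,0,0.005,0,0,0]
    - [0,0,0.005,0,0,0]
    - [0,0,0,0,0,0]

```text
clock: 13.7
position: [0.5139, -0.1407, 0.2093]
tcp_rot: [180.0, 0.1, 158.3]
wrist_force: [-1.3, -0.2, 8.9]
opening: 0.208
```

Emit:
move_arm:
  steps:
    - [0,0,0.005,0,0,0]
    - [0,0,0.005,0,0,0]
    - [0,0,0,0,0,0]

```text
clock: 14.0
position: [0.5139, -0.1407, 0.2089]
tcp_rot: [180.0, 0.1, 158.3]
wrist_force: [-1.8, 0.9, 9.4]
opening: 0.213
```

Emit:
move_arm:
  steps:
    - [0,0,0.005,0,0,0]
    - [0,0,0.005,0,0,0]
    - [0,0,0,0,0,0]

```text
clock: 14.3
position: [0.514, -0.1407, 0.2085]
tcp_rot: [180.0, 0.1, 158.3]
wrist_force: [-2.5, 0.5, 10.7]
opening: 0.211
```

Emit:
move_arm:
  steps:
    - [0,0,0.005,0,0,0]
    - [0,0,0.005,0,0,0]
    - [0,0,0,0,0,0]

```text
clock: 14.6
position: [0.5138, -0.1406, 0.2076]
tcp_rot: [180.0, 0.1, 158.3]
wrist_force: [1.1, -0.5, -1.9]
opening: 0.215
```

The force dropped from 10.7 to -1.9 N, so the spring has snapped. I'll lift straight out.

Emit:
move_arm:
  steps:
    - [0,0,-0.03,0,0,0]
    - [0,0,-0.05,0,0,0]
    - [0,0,-0.1,0,0,0]
    - [0,0,-0.2,0,0,0]
    - [0,0,-0.3,0,0,0]
    - [0,0,-0.3,0,0,0]
    - [0,0,-0.3,0,0,0]
    - [0,0,-0.2,0,0,0]
    - [0,0,-0.1,0,0,0]
    - [0,0,0,0,0,0]

```text
clock: 15.6
position: [0.5137, -0.1406, 0.2867]
tcp_rot: [180.0, 0.1, 158.3]
wrist_force: [-0.4, 0.1, -1.9]
opening: 0.213
```

```bash
python3 - <<'E'
from h import *
s=manip.get_state();print(s['wrist_force'],s['wrist_torque'])
plan([.5783,.1526,.283],158.3)
im=grab('wrist','w5.png');P=cloud(im)
# punch in tool frame: visible red/brass/flange points
M=rot(s['tcp_rot']);Q=(P-s['position'])@M
hsv=cv2.cvtColor(im['color'],cv2.COLOR_RGB2HSV)
m=(hsv[...,0]<8)&(hsv[...,1]>150)&(np.hypot(Q[...,0],Q[...,1])<.02)
for a in np.arange(.012,.075,.008):
    k=m&(abs(Q[...,2]-a)<.004)
    if k.sum()>10: print(round(a,3),k.sum(),'maxx',np.percentile(Q[k][:,0],95).round(4),'y',np.percentile(Q[k][:,1],[2,98]).round(4))
E
```

```text
[-0.42012825  0.07693959 -1.87190341] [ 0.01311979  0.0551742  -0.00909311]
pos [ 0.5137 -0.1406  0.2867] rot [1.7999e+02 8.0000e-02 1.5830e+02] shift units [0.969 5.927 0.074]
turn units [ 0.002  0.013 -0.001]
0.02 107 maxx 0.0093 y [-0.0049  0.0056]
0.028 134 maxx 0.0093 y [-0.0082  0.0092]
0.036 343 maxx 0.0093 y [-0.0091  0.0103]
0.044 297 maxx 0.0092 y [-0.0091  0.0102]
0.052 263 maxx 0.0091 y [-0.0091  0.0103]
0.06 225 maxx 0.0092 y [-0.0091  0.0103]
0.068 71 maxx 0.0092 y [-0.0089  0.01  ]
```

The punch is still straight in the grip, with a constant front edge along its length. I'll go back to the stand.

Emit:
move_arm:
  steps:
    - [0.03,0.15,0,0,0,0]
    - [0.05,0.3,0,0,0,0]
    - [0.06,0.4,0,0,0,0]
    - [0.08,0.5,0,0,0,0]
    - [0.08,0.5,0,0,0,0]
    - [0.08,0.5,0,0,0,0]
    - [0.08,0.5,0,0,0,0]
    - [0.08,0.5,0,0,0,0]
    - [0.08,0.5,0,0,0,0]
    - [0.08,0.5,0,0,0,0]
    - [0.08,0.5,0,0,0,0]
    - [0.08,0.4,0,0,0,0]
    - [0.07,0.3,0,0,0,0]
    - [0.06,0.2,0,0,0,0]
    - [0.06,0.18,0,0,0,0]
    - [0,0,0,0,0,0]
    - [0,0,0,0,0,0]
    - [0,0,0,0,0,0]

```text
clock: 17.45
position: [0.5744, 0.153, 0.2859]
tcp_rot: [-180.0, 0.0, 158.2]
wrist_force: [0.2, 0.1, -1.6]
opening: 0.214
```

```bash
python3 - <<'E'
from h import *
im=grab('wrist','w6.png');P=cloud(im)
plan([.5783,.1526,.1632],158.3)
hsv=cv2.cvtColor(im['color'],cv2.COLOR_RGB2HSV)
k=(abs(P[...,2]-.09)<.006)&(hsv[...,1]>120)&(np.hypot(P[...,0]-.578,P[...,1]-.152)<.06)
print('stand',k.sum(),cv2.minAreaRect(P[k][:,:2].astype(np.float32)*1000))
E
```

```text
pos [0.5744 0.1531 0.286 ] rot [-1.7997e+02  1.0000e-02  1.5820e+02] shift units [-0.076  0.022  2.456]
turn units [-0.006  0.002 -0.016]
stand 3928 ((579.025634765625, 152.55313110351562), (66.105224609375, 66.49533081054688), 73.57653045654297)
```

Emit:
move_arm:
  steps:
    - [-0.08,0.02,0,0,0,0]
    - [0,0,0.2,0,0,0]
    - [0,0,0.3,0,0,0]
    - [0,0,0.2,0,0,0]
    - [0,0,0.1,0,0,0]
    - [0,0,0,0,0,0]
    - [0,0,0,0,0,0]

```text
clock: 18.2
position: [0.5784, 0.1539, 0.2459]
tcp_rot: [180.0, -0.0, 158.3]
wrist_force: [0.7, 0.5, -2.8]
opening: 0.212
```

```bash
python3 - <<'E'
from h import *
plan([.5783,.1526,.1632],158.3)
E
```

```text
pos [0.5784 0.1539 0.2459] rot [ 1.800e+02 -1.000e-02  1.583e+02] shift units [-0.008 -0.025  1.653]
turn units [ 0.    -0.002  0.001]
```

Emit:
move_arm:
  steps:
    - [-0.01,-0.025,0,0,0,0]
    - [0,0,0.1,0,0,0]
    - [0,0,0.2,0,0,0]
    - [0,0,0.2,0,0,0]
    - [0,0,0.2,0,0,0]
    - [0,0,0.1,0,0,0]
    - [0,0,0,0,0,0]
    - [0,0,0,0,0,0]

```text
clock: 19.0
position: [0.5784, 0.1525, 0.2058]
tcp_rot: [-180.0, -0.0, 158.3]
wrist_force: [-0.6, 0.3, -2.0]
opening: 0.213
```

```bash
python3 - <<'E'
from h import *
plan([.5783,.1526,.1632],158.3)
E
```

```text
pos [0.5784 0.1525 0.2058] rot [-1.800e+02 -1.000e-02  1.583e+02] shift units [0.002 0.001 0.852]
turn units [-0.    -0.002 -0.   ]
```

Emit:
move_arm:
  steps:
    - [0,0,0.05,0,0,0]
    - [0,0,0.06,0,0,0]
    - [0,0,0.06,0,0,0]
    - [0,0,0.06,0,0,0]
    - [0,0,0.06,0,0,0]
    - [0,0,0,0,0,0]

```text
clock: 19.6
position: [0.578, 0.1523, 0.1909]
tcp_rot: [-180.0, -0.0, 158.3]
wrist_force: [0.7, -0.1, -2.4]
opening: 0.214
```

Emit:
move_arm:
  steps:
    - [0,0,0.06,0,0,0]
    - [0,0,0.06,0,0,0]
    - [0,0,0.06,0,0,0]
    - [0,0,0.06,0,0,0]
    - [0,0,0.06,0,0,0]
    - [0,0,0.06,0,0,0]
    - [0,0,0.05,0,0,0]
    - [0,0,0.03,0,0,0]
    - [0,0,0.02,0,0,0]
    - [0,0,0,0,0,0]

```text
clock: 20.6
position: [0.5783, 0.1524, 0.1683]
tcp_rot: [-180.0, -0.0, 158.3]
wrist_force: [-0.1, -0.7, -1.5]
opening: 0.209
```

No contact so far and about 5 mm to go, so I'll lower in small steps.

Emit:
move_arm:
  steps:
    - [0,0,0.02,0,0,0]
    - [0,0,0.02,0,0,0]
    - [0,0,0.02,0,0,0]
    - [0,0,0.01,0,0,0]
    - [0,0,0,0,0,0]
    - [0,0,0,0,0,0]

```text
clock: 21.2
position: [0.5783, 0.1524, 0.1649]
tcp_rot: [-180.0, -0.0, 158.3]
wrist_force: [-0.0, 0.2, -3.8]
opening: 0.213
```

Emit:
move_arm:
  steps:
    - [0,0,0.01,0,0,0]
    - [0,0,0.01,0,0,0]
    - [0,0,0,0,0,0]
    - [0,0,0,0,0,0]

```text
clock: 21.6
position: [0.5783, 0.1524, 0.1639]
tcp_rot: [-180.0, -0.0, 158.3]
wrist_force: [0.4, 0.3, -1.4]
opening: 0.211
```

Emit:
move_arm:
  steps:
    - [0,0,0.005,0,0,0]
    - [0,0,0.005,0,0,0]
    - [0,0,0,0,0,0]
    - [0,0,0,0,0,0]

```text
clock: 22.0
position: [0.5783, 0.1525, 0.1634]
tcp_rot: [-180.0, -0.0, 158.3]
wrist_force: [0.2, -0.7, -1.6]
opening: 0.21
```

Emit:
move_arm:
  steps:
    - [0,0,0.005,0,0,0]
    - [0,0,0,0,0,0]
    - [0,0,0,0,0,0]

```text
clock: 22.3
position: [0.5784, 0.1525, 0.1632]
tcp_rot: [180.0, -0.0, 158.3]
wrist_force: [0.4, 0.0, -1.2]
opening: 0.213
```

Emit:
move_arm:
  steps:
    - [0,0,0.006,0,0,0]
    - [0,0,0.006,0,0,0]
    - [0,0,0,0,0,0]
    - [0,0,0,0,0,0]

```text
clock: 22.7
position: [0.5784, 0.1525, 0.1632]
tcp_rot: [180.0, 0.0, 158.3]
wrist_force: [-3.3, -0.9, 5.6]
opening: 0.21
```

Flange seated: z is unchanged from the pick-up height and the contact force is about 7 N. I'll relax slightly and open.

Emit:
move_arm:
  steps:
    - [0,0,-0.008,0,0,0]
    - [0,0,0,0,0,0]

```text
clock: 22.9
position: [0.5784, 0.1525, 0.1632]
tcp_rot: [180.0, 0.0, 158.3]
wrist_force: [-1.8, -0.4, 4.1]
opening: 0.217
```

Emit:
move_arm:
  steps:
    - [0,0,0,0,0,0]
    - [0,0,0,0,0,0]
    - [0,0,0,0,0,0]
    - [0,0,0,0,0,0]
    - [0,0,0,0,0,0]
    - [0,0,0,0,0,0]
    - [0,0,0,0,0,0]
    - [0,0,0,0,0,0]
    - [0,0,0,0,0,0]
    - [0,0,0,0,0,0]
  claw: 90

```text
clock: 23.9
position: [0.5784, 0.1525, 0.163]
tcp_rot: [180.0, -0.0, 158.3]
wrist_force: [-0.6, 0.7, -0.4]
opening: 0.898
```

Emit:
move_arm:
  steps:
    - [0,0,-0.05,0,0,0]
    - [0,0,-0.1,0,0,0]
    - [0,0,-0.2,0,0,0]
    - [0,0,-0.3,0,0,0]
    - [0,0,-0.4,0,0,0]
    - [0,0,-0.4,0,0,0]
    - [0,0,-0.4,0,0,0]
    - [0,0,-0.3,0,0,0]
    - [0,0,-0.2,0,0,0]
    - [0,0,-0.1,0,0,0]
    - [0,0,0,0,0,0]
    - [0,0,0,0,0,0]

```text
clock: 25.1
position: [0.5779, 0.1523, 0.2848]
tcp_rot: [-180.0, -0.1, 158.3]
wrist_force: [-0.2, 1.3, 0.3]
opening: 0.9
```

```bash
python3 - <<'E'
from h import *
s=manip.get_state();print(s['wrist_force'],s['position'],s['opening'])
im=grab('wrist','w7.png');P=cloud(im)
m=(P[...,2]>.1)&(P[...,2]<.17)&(np.hypot(P[...,0]-.578,P[...,1]-.152)<.03)
t=m&(P[...,2]>.135)
print(P[t].min(0),P[t].max(0))
hsv=cv2.cvtColor(im['color'],cv2.COLOR_RGB2HSV)
f=(P[...,2]>.092)&(P[...,2]<.1)&(hsv[...,1]<120)&(np.hypot(P[...,0]-.578,P[...,1]-.152)<.025)
print('flange',f.sum(),P[f].mean(0))
b=grab('scene','s7.png')
E
```

```text
[-0.19171315  1.26204121  0.28455768] [0.57794139 0.15229857 0.28476101] 0.8997125376740337
[0.56910787 0.14274293 0.13500848] [0.58924926 0.16285923 0.15253914]
flange 301 [0.57333791 0.1549854  0.09694801]
```

View pics/w7.png

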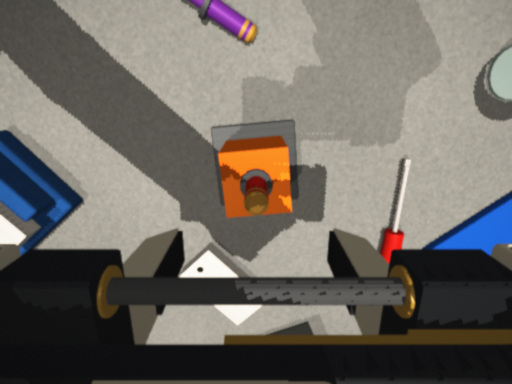

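View pics/s7.png

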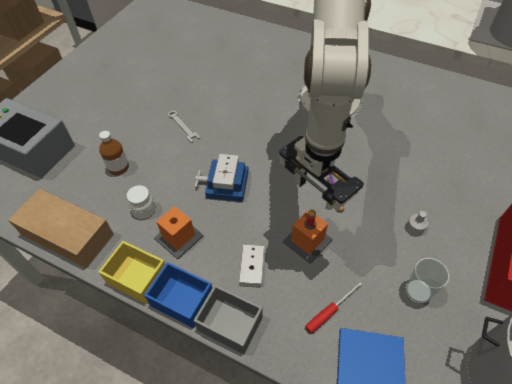

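The punch stands home: its cap top is at z 0.1525, as it was before pick-up, and its flange top is at 0.097. The cap shows at about (257,200) in the wrist view, and the bystanders look undisturbed.

```bash
python3 -c "
from workcell import workorder; print(workorder.sign_off())"
```

```text
the job is handed in; nothing more can be done
None
```

The red punch was fired once in the round recess, is back in its orange stand fully home, and the job is handed in at about 25 s of the 72 s.

- **Pressing:** I centred the point to about 1 mm by camera. The recess bottom was felt about 10 mm down. I pressed in steps of 0.25 to 0.5 mm. The push rose to about 13 N over roughly 4.5 mm, then dropped to nothing, which was the snap. I stopped there and lifted straight out.
- **Return:** The punch was lowered until its flange met the block at the same height as when it was picked up. Contact was about 7 N. I eased off slightly, then opened the gripper and backed away.
- **Last checks:** The cap top is at 152.5 mm, the same as before pick-up, and its position is within about 1 mm. The flange top is at about 97 mm (expected 96 mm). The gripper is clear. The other things on the bench looked unmoved in the final picture; I didn't measure them.

No check failed. Sideways force at the wrist reached about 2.5 N during the press and 3.3 N while seating the punch.

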